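# Hang the sanding paddle on its peg

### The arm

A 6-joint arm with a two-finger parallel gripper is mounted at the origin on the work surface. World frame = base frame: x ahead of the robot, y to its left, z up, the work surface at z = 0. Lengths are in mm, angles in rad, forces in N, time in s.
With the tool pointing down it reaches from about 300 to 750 mm from the base axis. Payload 8.5 kg.
Tool frame: the origin (TCP) lies at the very end of the fingers, on their centre line; the grasp point (between the pads) lies 19 mm behind it; x points along the fingers, y is the direction in which the jaws open and shut, and the axes are right-handed (so a half turn about x gives the same grasp; the last joint's range is limited). The gripper opens to 88 mm and grips with 3 to 60 N. Pads are 18 mm wide; open, the fingers measure 123 mm over their backs; the gripper's body (75 mm by 187 mm) begins 45 mm behind the grasp point.
Start: joints at [1.005, 0.381, 1.297, -0, 1.464, -0.215], TCP at [188.997, 516.488, 208.648] pointing down, gripper open.
Joint ranges: [-3.11, 3.11], [-0.89, 2.33], [0.22, 2.48], [-1.42, 4.56], [0.17, 2.85], [-2.88, 2.88]. Speed limits (rad/s): [2.39, 2.39, 3.14, 3.14, 3.14, 3.14].

### API

Orientations are given as a unit quaternion [x, y, z, w].
In Python, from bench import env gives the robot as it stands.
- The arm moves only by the shell command python3 -m pendant 'ROWS' [OPENING] [FORCE]. ROWS is JSON, a list of rows, each an object with "offset": the shift along the world's x, y, z normalised to -1 to 1, where 1 is 0.2 m, a list of three; "angular": the turn, a rotation vector about the world's x, y, z normalised to -1 to 1, where 1 is pi rad, a list of three. In form: [{"offset": [x, y, z], "angular": [wx, wy, wz]}, ...]. A call has 1 to 12 rows; each row is the pose to reach, as a shift and turn from the pose measured when the call began, turning the shorter way round; what a row does not reach only later rows make up. A row lasts 1/12 s, in which the tool goes at most 41.7 mm and 7.16 degrees, less where a joint would pass 70% of its speed; a pose out of reach is approached as far as the arm can. A call with a number of a shift or a turn outside -1 to 1 is refused whole. A call with a gripper value outside its range is refused whole. OPENING is the opening, from 0 (shut) to 1 (fully open), set as the call begins (- or left out, the last holds). The fingers move at their own pace and stop on an object; FORCE is the grip in N (left out, the last holds). Time passes only in rows, so rows that repeat a pose let the fingers close. It gives the time, the measured TCP pose, the force and the opening at its end, in the units of the state.
- env.read_state(): the state, without advancing time (a new reading comes with each control period).
- env.grab_frame(name): name is "scene" or "side" or "wrist"; returns a dict with "color" (384x512x3 uint8, blue, green, red), "fovy" (degrees; the focal length in pixels is half the picture's height over the tangent of half this angle, whatever the lens; pixels are square), "cx", "cy" (the principal point, pixels), "rvec" (rotation vector, rad) and "tvec" (3), from world to camera coordinates, as OpenCV has them; the wrist camera has in their place "hand_eye" (4x4, takes a point from camera to tool coordinates, whose origin is the TCP and whose axes are the tool frame's). Camera axes: x right, y down, z forward; pixel columns grow to the right and rows downward; lengths in mm; the calibration is good to about 2 mm. A picture is of the moment at which its call begins: read the wrist's pose just before it. There is no depth.
- env.close_job(): hands the job in, once; it reports no verdict.
The state is a dict: "t": time; "joint_positions": joint angles; "qd": joint speeds; "joint_efforts": joint torques, N m; "eef_pos": TCP position; "tool_rot": TCP orientation; "contact_force": force on the tool from outside, world axes, zero at the start; "wrist_torque": the same for the moment, N m; "opening": finger opening in mm.
Only numpy, scipy, OpenCV 4.12 (cv2) and the standard library are available. Lean on these libraries where they do the work, as an engineer would, in place of code of your own. Each camera call takes 0.05 s, during which the arm holds its last target. There are 200 camera calls.

### The job

Take the sanding paddle with the large round eye out of its wooden block and hang it by the eye on the empty peg, so that it hangs freely and still. Leave the short paddle in the other block where it stands.

Things in the scene. Friction and masses are not known exactly. Their poses are not given: they have to be found in the camera images.
- paddle: Plywood sanding paddle to hang, 12 mm thick, 170 tall, 100 g, upright in a slot 30 mm deep of a fixed block 40 mm high, 2 mm play. Origin: centre of its round eye (through hole, 30 mm diameter), 40 mm below the top edge. z up, x normal to the face (axis of the eye), y across the width: 48 mm from 30 below to 40 above the origin (grip here from above), 60 mm below that; brown abrasive on both faces.
- short_paddle: Bystander: solid plywood paddle without an eye, 12 x 60 x 118 mm (x, y, z), standing upright in another such slotted wooden block (70 x 110 mm, 40 mm high); its top is 128 mm above the table. Origin: centre of its underside.
- stand: Fixed grey steel stand with the empty peg. Origin: at table height under its upright (25 x 25 mm, 202 high); z up, x the way the peg points, within 25 degrees of away from the robot. Base plate 12 mm thick, x -35 to 95, y -50 to 50 mm. Peg: straight round 9 mm rod at y = 0, its axis rising from z = 180 mm at x = 10 mm to z = 195 mm at the free tip, x = 95 mm.
- full_stand: Bystander: an identical stand on the other side of the blocks, its peg already taken by a similar, narrower paddle that hangs on it (top 217 mm above the table). Same origin and axes as the stand.
Not all that is in view belongs to the job. Leave any green or orange look-alike of the paddle alone.

How it is judged (in metres and radians):
At the end, for the whole second after the job is handed in: The paddle hangs by its eye on the peg: eye centre 15 to 93 mm out from the upright's centre along the peg, within 15 mm of it sideways, 155 to 195 mm above the table; within 20 degrees of plumb, its weight on the stand, slower than 80 mm/s (x of paddle in the frame of stand between 0.015 and 0.093 m and y of paddle in the frame of stand between -0.015 and 0.015 m and z of paddle in the frame of stand between 0.155 and 0.195 m and angle between paddle's own z axis and vertical below 0.35 rad and contact force between paddle and stand above 0.2 N and linear speed of paddle below 0.08 m/s); the robot touches nothing.
It fails at once if the short paddle is moved by more than 40 mm (distance of short_paddle from where it was at the start of the episode above 0.04 m).
It also fails if it takes over 40 s, if anything falls off the work surface, if the arm or the gripper's body presses on something with over 40 N, if the wrist force passes 120 N, or if a joint passes its speed limit or range.

## Working session

There is one attempt and no reset: what is moved stays moved. The work goes in short steps, Python scripts to look and compute and a shell command to move; the robot and the scene stay as the last step left them, time stands still between calls to the robot, and variables do not carry over. Pictures are saved under pics/ and viewed, about 8 in all and at most 12, crops included, and the job is handed in when it is done.

```bash
mkdir -p pics; ls; cat > h.py <<'E'
import numpy as np, cv2, json
from bench import env
def grab(n):
    s=env.read_state(); f=env.grab_frame(n); return s,f
def K(f):
    F=192/np.tan(np.radians(f["fovy"]/2)); return np.array([[F,0,f["cx"]],[0,F,f["cy"]],[0,0,1]])
E
python3 - <<'E'
from h import *
import pickle
d={}
for n in("scene","side"):
    s,f=grab(n); d[n]=f; print(n,f["fovy"],f["rvec"],f["tvec"],f.keys())
pickle.dump(d,open("f0.pkl","wb"))
print(s)
cv2.imwrite("pics/a.png",cv2.resize(d["scene"]["color"],(800,600),interpolation=cv2.INTER_CUBIC))
cv2.imwrite("pics/b.png",cv2.resize(d["side"]["color"],(800,600),interpolation=cv2.INTER_CUBIC))
E
```

```text
pics
scene 47.13212209838606 [ 2.36589088  0.8891845  -0.29292632] [-406.83440339 -229.74183226 1301.25858429] dict_keys(['color', 'fovy', 'cx', 'cy', 'rvec', 'tvec'])
side 54.87158811613419 [ 0.43515819 -2.77226194  1.14160209] [510.47746421 187.1498736  820.65012272] dict_keys(['color', 'fovy', 'cx', 'cy', 'rvec', 'tvec'])
{'t': 0.05, 'joint_positions': array([ 1.00470188e+00,  3.81170934e-01,  1.29817850e+00,  1.16559288e-05,
        1.46363813e+00, -2.15297822e-01]), 'qd': array([-0.00033141, -0.00108067, -0.00085562, -0.00086473, -0.0008361 ,
       -0.0008133 ]), 'joint_efforts': array([ 2.06090110e-03, -4.39127111e+01, -2.25213450e+01,  7.15281931e-02,
        3.40813037e-02, -4.54485814e-05]), 'eef_pos': array([188.83647649, 516.24287859, 208.0790151 ]), 'tool_rot': array([ 0.12293634,  0.69644908, -0.12384524,  0.69606587]), 'contact_force': array([-0.23807823,  0.46855551,  0.65512687]), 'wrist_torque': array([ 0.01239452,  0.02706386, -0.00329113]), 'opening': 87.82124292640117}
```

View pics/a.png

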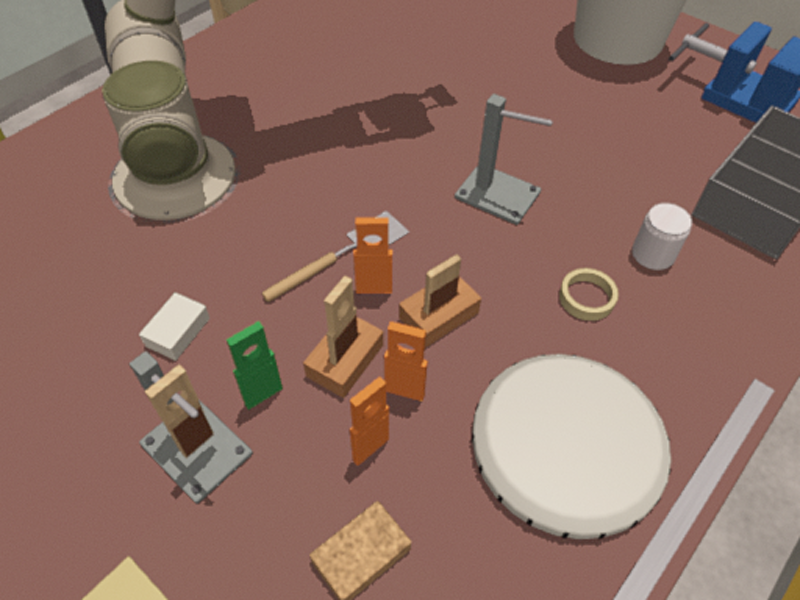

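View pics/b.png

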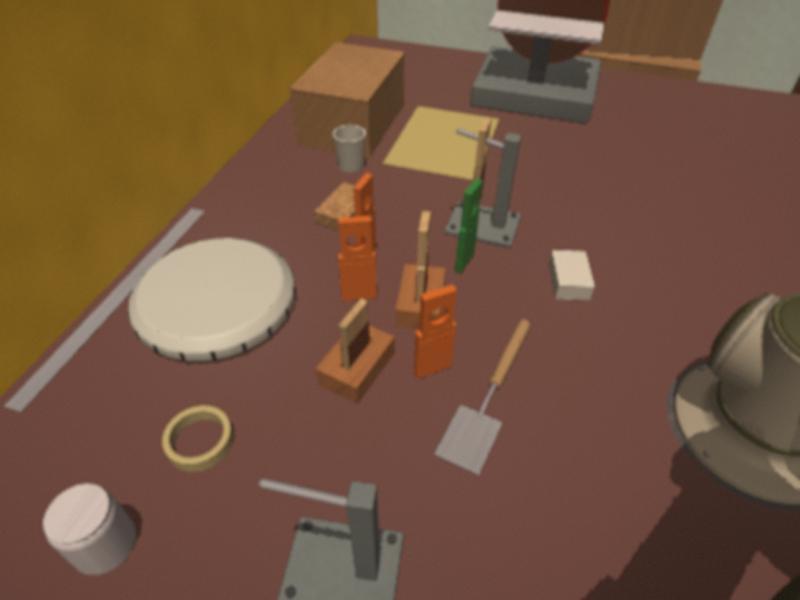

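Candidates in the scene picture: plain paddle with an eye in a block at (340,315), which I choose; short paddle at (442,285), which has no eye; paddle hanging on the full stand at (172,410), its peg taken; green at (255,365); orange at (373,255), (406,360) and (370,420). The empty stand is at (497,150) in scene and (360,540) in side. Next is one montage of close crops.

```bash
python3 - <<'E'
import pickle,cv2,numpy as np
d=pickle.load(open("f0.pkl","rb"))
# crop boxes in native pix (x0,y0,w,h) ; scale 5 -> tiles 400x300 = 80x60*5
def t(n,x,y,w,h): return cv2.resize(d[n]["color"][y:y+h,x:x+w],(400,300),interpolation=cv2.INTER_CUBIC)
m=np.vstack([np.hstack([t("scene",176,174,104,78),t("scene",285,56,120,90)]),np.hstack([t("side",200,130,112,84),t("side",160,294,120,90)])])
cv2.imwrite("pics/c.png",m)
E
```

```text
(no output)
```

View pics/c.png

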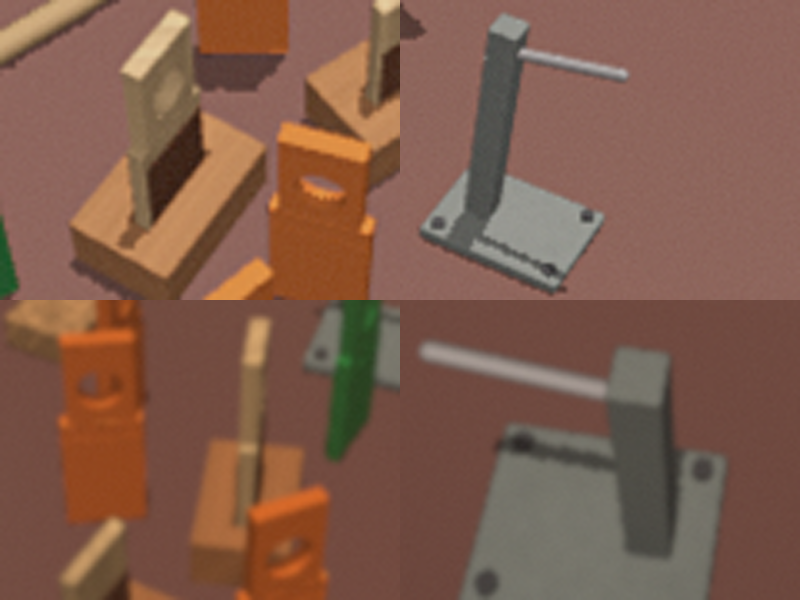

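The crops show a plain plywood paddle with a large eye and brown abrasive in the block (scene view, eye about (169,93) in the crop), which confirms the choice. The empty peg is clear in both views. Next I locate both.

```bash
cat >> h.py <<'E'
def ray(f,u,v,z,Rt=None):
    R,_=cv2.Rodrigues(np.array(f["rvec"])); t=np.array(f["tvec"]).reshape(3)
    c=-R.T@t; d=R.T@np.linalg.solve(K(f),[u,v,1]); return c+d*(z-c[2])/d[2]
E
python3 - <<'E'
from h import *
import pickle
np.set_printoptions(precision=1,suppress=True)
d=pickle.load(open("f0.pkl","rb")); S,D=d["scene"],d["side"]
a=lambda u,v:(176+u/3.846-.37,174+v/3.846-.37)
b=lambda u,v:(285+(u-400)/3.333-.35,56+v/3.333-.35)
c=lambda u,v:(200+u/3.571-.36,130+(v-300)/3.571-.36)
e=lambda u,v:(160+(u-400)/3.333-.35,294+(v-300)/3.333-.35)
for nm,f,g,z,P in [("pad scene",S,a,180,[(122,70),(134,78),(190,18),(177,11)]),("eye",S,a,140,[(169,93)]),("block",S,a,40,[(72,222),(168,262),(266,148)]),
 ("pad side",D,c,180,[(250,319),(270,319),(266,350),(244,350)]),
 ("stand top sc",S,b,202,[(487,36),(515,44),(527,22),(499,15)]),("tip sc",S,b,195,[(627,75)]),("plate sc",S,b,12,[(420,230),(558,286),(604,215),(467,172)]),
 ("stand top si",D,e,202,[(617,348),(670,352),(664,405),(608,398)]),("tip si",D,e,195,[(424,351)]),("plate si",D,e,12,[(508,425),(727,458)])]:
    p=np.array([ray(f,*g(*q),z)[:2] for q in P]); print(nm,p.tolist() if 0 else p.round(1).tolist(),"mean",p.mean(0))
# short paddle top scene
E
```

```text
pad scene [[519.5, -108.4], [528.0, -108.0], [522.7, -58.7], [514.0, -59.8]] mean [521.1 -83.8]
eye [[527.4, -83.5]] mean [527.4 -83.5]
block [[495.7, -142.0], [557.7, -124.1], [547.6, -25.9]] mean [533.7 -97.3]
pad side [[532.6, -105.7], [520.0, -109.9], [513.7, -77.3], [527.2, -72.9]] mean [523.4 -91.4]
stand top sc [[452.5, 334.5], [474.0, 340.8], [465.5, 368.3], [444.3, 361.1]] mean [459.1 351.2]
tip sc [[553.7, 374.3]] mean [553.7 374.3]
plate sc [[434.6, 298.4], [560.8, 322.4], [542.9, 417.4], [421.5, 382.5]] mean [489.9 355.2]
stand top si [[472.2, 346.1], [449.3, 340.7], [443.8, 364.2], [467.7, 368.6]] mean [458.3 354.9]
tip si [[555.2, 370.6]] mean [555.2 370.6]
plate si [[558.9, 322.8], [432.6, 302.2]] mean [495.8 312.5]
```

```bash
python3 - <<'E'
from h import *
import pickle
from scipy.spatial.transform import Rotation as R
d=pickle.load(open("f0.pkl","rb")); S=d["scene"]
s=env.read_state(); M=R.from_quat(s["tool_rot"]).as_matrix(); print(M.round(3)); y=M[:,1]; print("yaw of tool y",np.degrees(np.arctan2(y[1],y[0])))
k=.64
for n,u,v,z in [("short",443,272,128),("or1 bottom",373,292,0),("or1 top",373,222,170),("or2 bot",406,396,0),("or2 top",407,328,170),("green top",246,330,170),("green bot",262,400,0)]:
    print(n,ray(S,u*k,v*k,z).round(0))
E
```

```text
[[-0.001  0.344  0.939]
 [-0.001  0.939 -0.344]
 [-1.    -0.001 -0.   ]]
yaw of tool y 69.90303210355897
short [585.  66. 128.]
or1 bottom [466.  42.   0.]
or1 top [469.  44. 170.]
or2 bot [632. -69.   0.]
or2 top [626. -65. 170.]
green top [ 472. -205.  170.]
green bot [ 476. -215.    0.]
```

```bash
python3 -m pendant '[{"offset":[0,0,0.25],"angular":[0,0,0]},{"offset":[0.05,0,0.4],"angular":[0,0,0.03]},{"offset":[0.1,-0.15,0.5],"angular":[0,0,0.06]},{"offset":[0.2,-0.33,0.5],"angular":[0,0,0.09]},{"offset":[0.3,-0.5,0.5],"angular":[0,0,0.12]},{"offset":[0.4,-0.67,0.5],"angular":[0,0,0.146]},{"offset":[0.5,-0.83,0.5],"angular":[0,0,0.146]},{"offset":[0.6,-1,0.5],"angular":[0,0,0.146]},{"offset":[0.6,-1,0.5],"angular":[0,0,0.146]}]' 1
python3 -m pendant '[{"offset":[0.1,-0.18,0],"angular":[0,0,0]},{"offset":[0.2,-0.36,0],"angular":[0,0,0]},{"offset":[0.3,-0.54,0],"angular":[0,0,0]},{"offset":[0.4,-0.72,0],"angular":[0,0,0]},{"offset":[0.5,-0.9,0],"angular":[0,0,0]},{"offset":[0.55,-1,0],"angular":[0,0,0]},{"offset":[0.55,-1,0],"angular":[0,0,0]}]'
```

```text
t: 0.85
eef_pos: [311.5, 312.0, 307.9]
tool_rot: [-0.037, 0.706, 0.035, 0.706]
contact_force: [0.5, 1.0, -0.4]
opening: 88.2
t: 1.43
eef_pos: [423.2, 108.8, 307.2]
tool_rot: [-0.036, 0.707, 0.033, 0.706]
contact_force: [-0.3, 0.2, -1.0]
opening: 88.4
```

```bash
python3 -m pendant '[{"offset":[0.1,-0.18,0],"angular":[0,0,0]},{"offset":[0.2,-0.36,0],"angular":[0,0,0]},{"offset":[0.3,-0.54,0],"angular":[0,0,0]},{"offset":[0.4,-0.72,0],"angular":[0,0,0]},{"offset":[0.49,-0.9,0],"angular":[0,0,0]},{"offset":[0.49,-0.964,0],"angular":[0,0,0]},{"offset":[0.49,-0.964,0],"angular":[0,0,0]},{"offset":[0.49,-0.964,0],"angular":[0,0,0]}]'
python3 - <<'E'
from h import *
import pickle
from scipy.spatial.transform import Rotation as R
s,f=grab("wrist"); pickle.dump((s,f),open("w1.pkl","wb"))
print(s["eef_pos"],s["tool_rot"],f["fovy"],f["hand_eye"]); print(s["joint_positions"])
y=R.from_quat(s["tool_rot"]).as_matrix()[:,1]; print(np.degrees(np.arctan2(y[1],y[0])))
cv2.imwrite("pics/w1.png",cv2.resize(f["color"],(800,600),interpolation=cv2.INTER_CUBIC))
E
```

```text
t: 2.1
eef_pos: [520.9, -83.2, 306.9]
tool_rot: [-0.035, 0.707, 0.033, 0.706]
contact_force: [-0.1, 0.2, -0.1]
opening: 88.1
[520.92196192 -83.23652402 306.85393676] [-0.03508409  0.7070052   0.03316671  0.70555845] 59.9722231815522 [[-2.01384003e-04 -2.61038834e-01  9.65328279e-01 -1.75590184e+02]
 [ 9.99998939e-01  1.33989349e-03  5.70943620e-04  1.04445151e+00]
 [-1.44247553e-03  9.65327370e-01  2.61038287e-01 -6.65599425e+01]
 [ 0.00000000e+00  0.00000000e+00  0.00000000e+00  1.00000000e+00]]
[-0.38126082  0.29016661  1.15358078 -0.00334459  1.69857547 -2.049041  ]
95.53257750631425
```

View pics/w1.png

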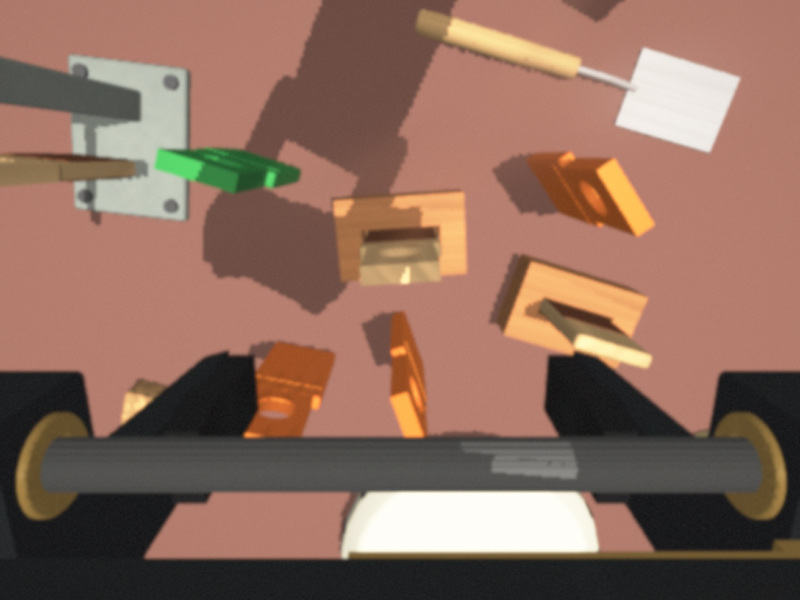

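The wrist view shows the paddle top at about (361–441, 262–284), between the fingers. Now I compute its position.

```bash
cat >> h.py <<'E'
from scipy.spatial.transform import Rotation as Ro
def wray(s,f,u,v,z):
    T=np.eye(4); T[:3,:3]=Ro.from_quat(s["tool_rot"]).as_matrix(); T[:3,3]=s["eef_pos"]; T=T@np.array(f["hand_eye"])
    d=T[:3,:3]@np.linalg.solve(K(f),[u,v,1]); c=T[:3,3]; return c+d*(z-c[2])/d[2]
E
python3 - <<'E'
from h import *
import pickle
s,f=pickle.load(open("w1.pkl","rb"))
p=[wray(s,f,u*.64-.2,v*.64-.2,180) for u,v in [(361,264),(440,261),(441,283),(362,285)]]
for q in p: print(q.round(1))
print(np.mean(p,0).round(1))
d=p[2]-p[3]; print(np.degrees(np.arctan2(d[1],d[0])), np.linalg.norm(d))
b=[wray(s,f,u*.64-.2,v*.64-.2,40) for u,v in [(333,198),(464,191),(467,272)]]
for q in b: print(q.round(1))
E
```

```text
[ 518.9 -106.3  180. ]
[512.5 -59.9 180. ]
[525.8 -57.7 180. ]
[ 531.7 -104.7  180. ]
[522.2 -82.1 180. ]
97.14171454211906 47.34356514728618
[ 494.6 -142.5   40. ]
[478.1 -33.8  40. ]
[546.6 -22.3  40. ]
```

```bash
python3 -m pendant '[{"offset":[0.006,0,-0.2],"angular":[0,0,0.007]},{"offset":[0.006,0,-0.4],"angular":[0,0,0.007]},{"offset":[0.006,0,-0.55],"angular":[0,0,0.007]},{"offset":[0.006,0,-0.65],"angular":[0,0,0.007]},{"offset":[0.006,0,-0.75],"angular":[0,0,0.007]},{"offset":[0.006,0,-0.82],"angular":[0,0,0.007]},{"offset":[0.006,0,-0.86],"angular":[0,0,0.007]},{"offset":[0.006,0,-0.86],"angular":[0,0,0.007]}]'
python3 -m pendant '[{"offset":[0,0,0],"angular":[0,0,0]},{"offset":[0,0,0],"angular":[0,0,0]},{"offset":[0,0,0],"angular":[0,0,0]},{"offset":[0,0,0],"angular":[0,0,0]},{"offset":[0,0,0],"angular":[0,0,0]},{"offset":[0,0,0],"angular":[0,0,0]},{"offset":[0,0,0],"angular":[0,0,0]},{"offset":[0,0,0],"angular":[0,0,0]}]' 0.4 25
```

```text
t: 2.82
eef_pos: [521.2, -80.9, 134.5]
tool_rot: [-0.044, 0.707, 0.042, 0.705]
contact_force: [-0.1, 0.8, -0.1]
opening: 88.1
t: 3.48
eef_pos: [521.4, -81.1, 134.7]
tool_rot: [-0.044, 0.707, 0.042, 0.705]
contact_force: [0.9, 0.1, 1.4]
opening: 48.1
```

```bash
python3 -m pendant '[{"offset":[0,0,0.04],"angular":[0,0,0]},{"offset":[0,0,0.1],"angular":[0,0,0]},{"offset":[0,0,0.18],"angular":[0,0,0]},{"offset":[0,0,0.28],"angular":[0,0,0]},{"offset":[0,0,0.4],"angular":[0,0,0]},{"offset":[0,0,0.55],"angular":[0,0,0]},{"offset":[0,0,0.7],"angular":[0,0,0]},{"offset":[0,0,0.82],"angular":[0,0,0]},{"offset":[0,0,0.9],"angular":[0,0,0]},{"offset":[0,0,0.93],"angular":[0,0,0]},{"offset":[0,0,0.93],"angular":[0,0,0]}]' - 30
python3 - <<'E'
from h import *
o=[]
for n in("scene","wrist"):
    s,f=grab(n); o.append(cv2.resize(f["color"],(400,300),interpolation=cv2.INTER_CUBIC) if n=="wrist" else cv2.resize(f["color"][90:270,140:380],(400,300),interpolation=cv2.INTER_CUBIC))
cv2.imwrite("pics/l.png",np.hstack(o)); print(s["eef_pos"],s["opening"],s["contact_force"])
E
```

```text
t: 4.4
eef_pos: [521.5, -81.1, 321.8]
tool_rot: [-0.044, 0.706, 0.042, 0.706]
contact_force: [0.1, -0.3, -0.9]
opening: 47.5
[521.23377815 -81.00433846 320.38813389] 47.692329421053905 [-1.01540571 -0.38982498 -1.82739918]
```

View pics/l.png

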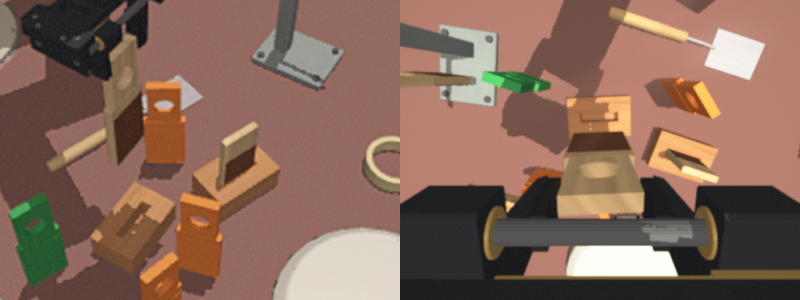

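The paddle is held upright and the short paddle is untouched. Next I carry it towards the stand.

```bash
python3 -m pendant '[{"offset":[0.03,0.08,0],"angular":[0,0,0]},{"offset":[0.06,0.2,0.02],"angular":[0,0,0.005]},{"offset":[0.1,0.35,0.03],"angular":[0,0,0.01]},{"offset":[0.14,0.5,0.03],"angular":[0,0,0.015]},{"offset":[0.18,0.65,0.03],"angular":[0,0,0.02]},{"offset":[0.2,0.8,0.03],"angular":[0,0,0.026]},{"offset":[0.22,0.92,0.03],"angular":[0,0,0.026]},{"offset":[0.24,1,0.03],"angular":[0,0,0.026]},{"offset":[0.24,1,0.03],"angular":[0,0,0.026]}]'
python3 -m pendant '[{"offset":[0.02,0.08,0],"angular":[0,0,0]},{"offset":[0.04,0.2,0],"angular":[0,0,0]},{"offset":[0.06,0.35,0],"angular":[0,0,0]},{"offset":[0.08,0.5,0],"angular":[0,0,0]},{"offset":[0.1,0.65,0],"angular":[0,0,0]},{"offset":[0.1,0.8,0],"angular":[0,0,0]},{"offset":[0.1,0.92,0],"angular":[0,0,0]},{"offset":[0.1,1,0],"angular":[0,0,0]},{"offset":[0.1,1,0],"angular":[0,0,0]}]'
```

```text
t: 5.25
eef_pos: [568.9, 121.8, 323.6]
tool_rot: [-0.073, 0.706, 0.073, 0.701]
contact_force: [1.5, 0.2, -1.9]
opening: 47.4
t: 6.0
eef_pos: [588.4, 323.9, 321.4]
tool_rot: [-0.074, 0.707, 0.074, 0.699]
contact_force: [0.0, 0.7, -1.8]
opening: 47.8
```

```bash
python3 -m pendant '[{"offset":[0.0,0.1,0],"angular":[0,0,0]},{"offset":[0.01,0.2,0],"angular":[0,0,0]},{"offset":[0.01,0.27,-0.1],"angular":[0,0,0]},{"offset":[0.01,0.27,-0.25],"angular":[0,0,0]},{"offset":[0.01,0.27,-0.35],"angular":[0,0,0]},{"offset":[0.01,0.27,-0.4],"angular":[0,0,0]},{"offset":[0.01,0.27,-0.4],"angular":[0,0,0]}]'
python3 - <<'E'
from h import *
import pickle
d={}
for n in("scene","side","wrist"):
    s,f=grab(n); d[n]=(s,f)
pickle.dump(d,open("w2.pkl","wb"))
print(s["eef_pos"],s["tool_rot"]); y=Ro.from_quat(s["tool_rot"]).as_matrix()[:,1]; print(np.degrees(np.arctan2(y[1],y[0])))
r=lambda i,w,h:cv2.resize(i,(w,h),interpolation=cv2.INTER_CUBIC)
cv2.imwrite("pics/m.png",np.vstack([np.hstack([r(d["scene"][1]["color"][20:170,250:450],400,300),r(d["side"][1]["color"][204:384,120:360],400,300)]),np.hstack([r(d["wrist"][1]["color"],400,300),r(d["wrist"][1]["color"][80:230,150:350],400,300)])]))
E
```

```text
t: 6.58
eef_pos: [589.9, 376.1, 237.6]
tool_rot: [-0.075, 0.709, 0.072, 0.697]
contact_force: [0.2, 0.4, -0.2]
opening: 47.8
[590.76608603 376.84730103 241.42409671] [-0.07397145  0.70734395  0.07301524  0.69918634]
101.93190521189153
```

View pics/m.png

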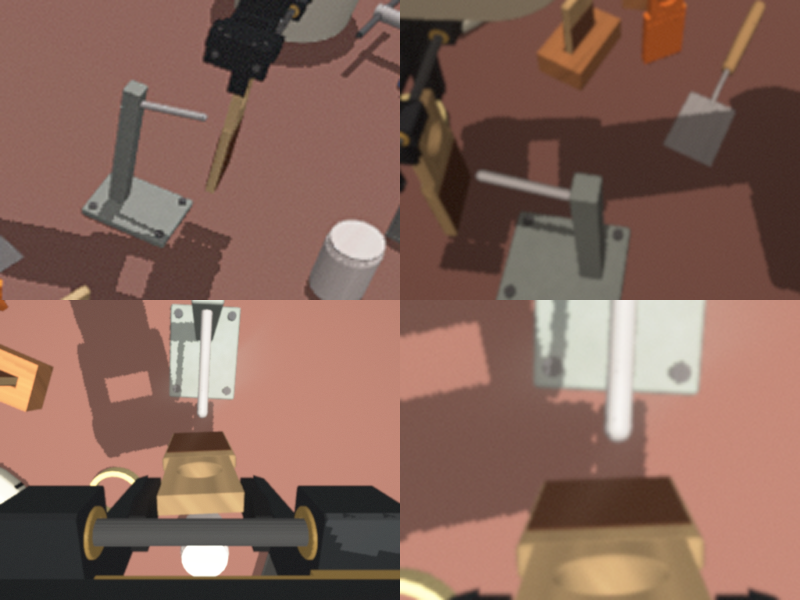

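The wrist view shows the peg running from its root (tile (206,312)) to its tip (crop (619,433)), with the paddle just beyond it and roughly aligned. Now I compute the offset.

```bash
python3 - <<'E'
from h import *
import pickle
d=pickle.load(open("w2.pkl","rb")); s,f=d["wrist"]
t=wray(s,f,259,146.5,196); r=wray(s,f,263.5,16,182); print("tip",t.round(1),"root",r.round(1)); v=t-r; yaw=np.arctan2(v[1],v[0]); print(np.degrees(yaw))
# tip triangulated from scene/side of first frames and mean
D=pickle.load(open("f0.pkl","rb"))
# paddle top corners (wrist crop): z = tcp+45
z=s["eef_pos"][2]+45
for u,w in [(159,484),(241,484),(243,510),(158,512)]: print(wray(s,f,u*1.28,(w-300)*1.28,z).round(1))
for Y in (11.5,12.5):
    a=np.radians(Y); o=np.array([458.8,353]); R=np.array([[np.cos(a),np.sin(a)],[-np.sin(a),np.cos(a)]])
    print(Y,"tip",R@(t[:2]-o),"root",R@(r[:2]-o),"tcp",R@(s["eef_pos"][:2]-o))
E
```

```text
tip [554.7 372.2 196. ] root [473.5 357.8 182. ]
10.034628629683516
[585.3 354.  286.4]
[576.1 397.4 286.4]
[590.9 402.3 286.4]
[601.9 356.3 286.4]
11.5 tip [97.7881809 -0.3472497] root [15.32443153  1.76226645] tcp [134.07121502  -2.94124657]
12.5 tip [97.76722695 -2.05383589] root [15.35285334  1.49454984] tcp [133.9994635   -5.28066394]
```

```bash
python3 -m pendant '[{"offset":[0,0.008,-0.1],"angular":[0,0,-0.004]},{"offset":[0,0.01,-0.18],"angular":[0,0,-0.005]},{"offset":[0,0.01,-0.24],"angular":[0,0,-0.005]},{"offset":[0,0.01,-0.25],"angular":[0,0,-0.005]},{"offset":[0,0.01,-0.25],"angular":[0,0,-0.005]}]'
python3 - <<'E'
from h import *
import pickle
d={}
for n in("scene","side"):
    s,f=grab(n); d[n]=(s,f)
print(s["eef_pos"])
r=lambda i,w,h:cv2.resize(i,(w,h),interpolation=cv2.INTER_CUBIC)
cv2.imwrite("pics/n.png",np.hstack([r(d["scene"][1]["color"][30:135,280:420],400,300),r(d["side"][1]["color"][264:384,120:280],400,300)]))
E
```

```text
t: 7.15
eef_pos: [591.2, 378.9, 192.7]
tool_rot: [-0.068, 0.707, 0.068, 0.7]
contact_force: [-0.8, 0.6, -1.2]
opening: 47.9
[591.40774791 379.08673028 193.58781794]
```

View pics/n.png

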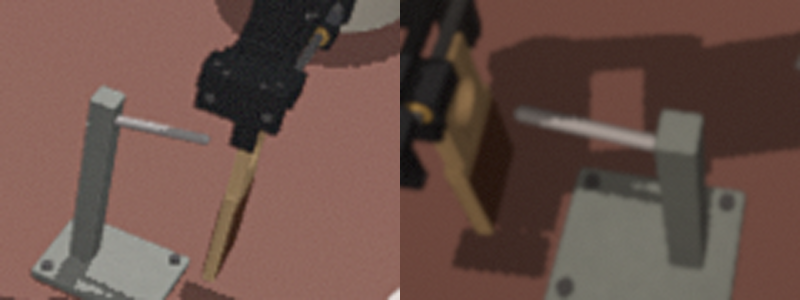

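The side view shows the eye at (465,105), in line with the extended peg axis (tip (520,115)). Now I thread it on.

```bash
python3 -m pendant '[{"offset":[-0.06,-0.011,-0.01],"angular":[0,0,0]},{"offset":[-0.12,-0.023,-0.015],"angular":[0,0,0]},{"offset":[-0.18,-0.034,-0.015],"angular":[0,0,0]},{"offset":[-0.23,-0.044,-0.02],"angular":[0,0,0]},{"offset":[-0.28,-0.053,-0.03],"angular":[0,0,0]},{"offset":[-0.33,-0.063,-0.04],"angular":[0,0,0]},{"offset":[-0.38,-0.072,-0.045],"angular":[0,0,0]},{"offset":[-0.4,-0.076,-0.045],"angular":[0,0,0]},{"offset":[-0.4,-0.076,-0.045],"angular":[0,0,0]}]'
python3 - <<'E'
from h import *
import pickle
d={}
for n in("scene","side","wrist"):
    s,f=grab(n); d[n]=(s,f)
print(s["eef_pos"],s["contact_force"],s["opening"])
r=lambda i,w,h:cv2.resize(i,(w,h),interpolation=cv2.INTER_CUBIC)
cv2.imwrite("pics/p.png",np.vstack([np.hstack([r(d["scene"][1]["color"][30:135,280:420],400,300),r(d["side"][1]["color"][264:384,120:280],400,300)]),np.hstack([r(d["wrist"][1]["color"],400,300),r(d["wrist"][1]["color"][80:230,150:350],400,300)])]))
E
```

```text
t: 8.0
eef_pos: [511.4, 364.2, 186.4]
tool_rot: [-0.068, 0.706, 0.068, 0.702]
contact_force: [0.9, -0.4, -0.9]
opening: 47.8
[512.15103325 364.13659328 185.81566697] [-0.48969234  0.65402331 -1.36257009] 47.59446119396356
```

View pics/p.png

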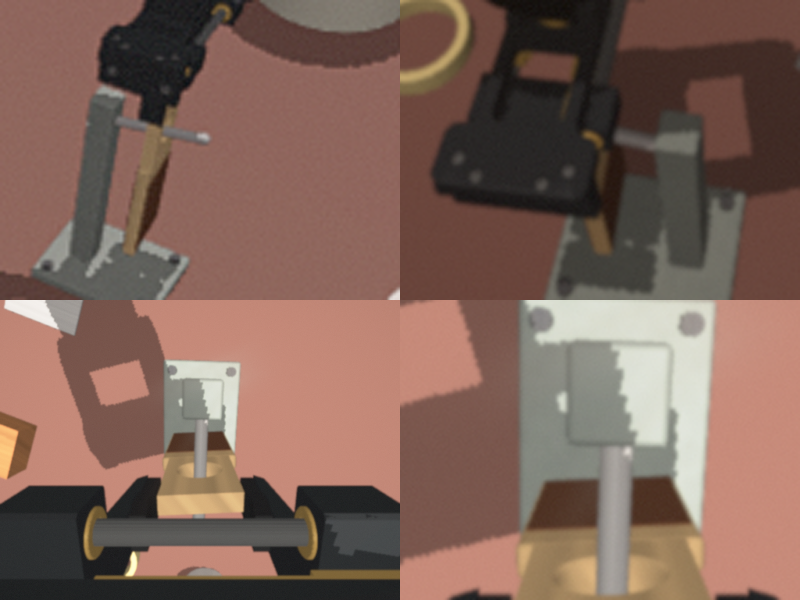

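The peg is through the eye and nothing is touching. Now I lower until the eye bears on the peg.

```bash
python3 -m pendant '[{"offset":[0,0,-0.02],"angular":[0,0,0]},{"offset":[0,0,-0.035],"angular":[0,0,0]},{"offset":[0,0,-0.05],"angular":[0,0,0]},{"offset":[0,0,-0.055],"angular":[0,0,0]},{"offset":[0,0,-0.055],"angular":[0,0,0]}]'
```

```text
t: 8.57
eef_pos: [512.1, 364.0, 173.9]
tool_rot: [-0.068, 0.706, 0.068, 0.701]
contact_force: [0.6, -0.2, -1.0]
opening: 47.6
```

```bash
python3 -m pendant '[{"offset":[0,0,-0.005],"angular":[0,0,0]},{"offset":[0,0,-0.01],"angular":[0,0,0]},{"offset":[0,0,-0.013],"angular":[0,0,0]},{"offset":[0,0,-0.013],"angular":[0,0,0]}]'
```

```text
t: 8.9
eef_pos: [512.4, 364.1, 172.0]
tool_rot: [-0.068, 0.706, 0.068, 0.702]
contact_force: [-0.5, -0.1, 4.2]
opening: 47.8
```

Contact is about 5 N. Now I release, wait and rise straight up.

```bash
python3 -m pendant '[{"offset":[0,0,0],"angular":[0,0,0]},{"offset":[0,0,0],"angular":[0,0,0]},{"offset":[0,0,0],"angular":[0,0,0]},{"offset":[0,0,0],"angular":[0,0,0]},{"offset":[0,0,0],"angular":[0,0,0]},{"offset":[0,0,0],"angular":[0,0,0]},{"offset":[0,0,0],"angular":[0,0,0]},{"offset":[0,0,0],"angular":[0,0,0]}]' 0.85
python3 -m pendant '[{"offset":[0,0,0.03],"angular":[0,0,0]},{"offset":[0,0,0.1],"angular":[0,0,0]},{"offset":[0,0,0.2],"angular":[0,0,0]},{"offset":[0,0,0.35],"angular":[0,0,0]},{"offset":[0,0,0.5],"angular":[0,0,0]},{"offset":[0,0,0.65],"angular":[0,0,0]},{"offset":[0,0,0.7],"angular":[0,0,0]},{"offset":[0,0,0.7],"angular":[0,0,0]}]'
python3 - <<'E'
from h import *
import pickle
d={}
for n in("scene","side","wrist"):
    s,f=grab(n); d[n]=(s,f)
pickle.dump(d,open("w3.pkl","wb"))
print(s["eef_pos"],s["contact_force"],s["opening"])
r=lambda i,w,h:cv2.resize(i,(w,h),interpolation=cv2.INTER_CUBIC)
cv2.imwrite("pics/q.png",np.vstack([np.hstack([r(d["scene"][1]["color"][30:135,280:420],400,300),r(d["side"][1]["color"][264:384,120:280],400,300)]),np.hstack([r(d["wrist"][1]["color"],400,300),r(d["scene"][1]["color"],400,300)])]))
E
```

```text
t: 9.57
eef_pos: [512.4, 364.1, 172.0]
tool_rot: [-0.068, 0.706, 0.068, 0.702]
contact_force: [-0.0, -0.5, -0.4]
opening: 75.0
t: 10.23
eef_pos: [512.9, 364.4, 315.6]
tool_rot: [-0.067, 0.704, 0.069, 0.704]
contact_force: [0.3, -0.7, -0.3]
opening: 74.9
[512.22792952 364.0387306  311.5391631 ] [-0.60435738 -0.51794047 -0.15496608] 74.94048012656509
```

View pics/q.png

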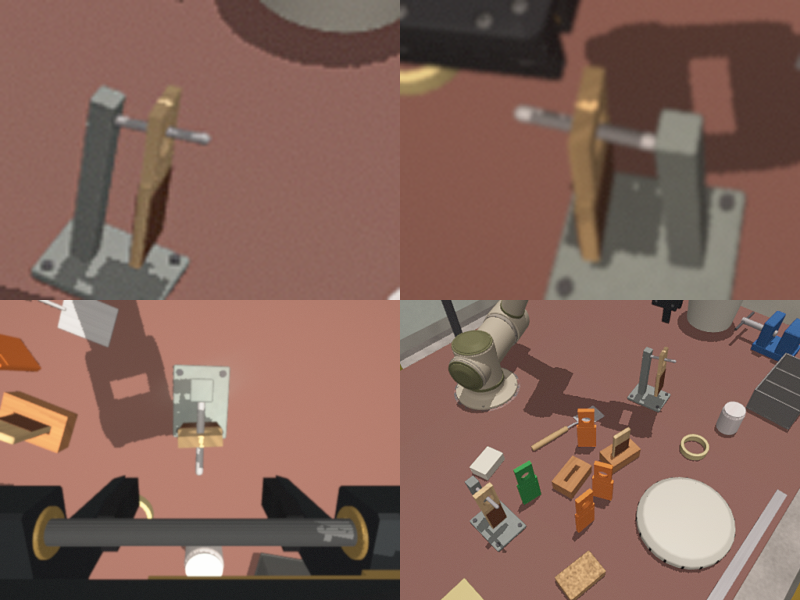

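The paddle hangs by its eye in mid-peg, clear of the gripper. I let any swing die out, check stillness by frame differences, then hand in.

```bash
Z='x'; for i in 1 2 3; do python3 -m pendant '[{"offset":[0,0,0],"angular":[0,0,0]},{"offset":[0,0,0],"angular":[0,0,0]},{"offset":[0,0,0],"angular":[0,0,0]},{"offset":[0,0,0],"angular":[0,0,0]},{"offset":[0,0,0],"angular":[0,0,0]},{"offset":[0,0,0],"angular":[0,0,0]},{"offset":[0,0,0],"angular":[0,0,0]},{"offset":[0,0,0],"angular":[0,0,0]},{"offset":[0,0,0],"angular":[0,0,0]},{"offset":[0,0,0],"angular":[0,0,0]},{"offset":[0,0,0],"angular":[0,0,0]},{"offset":[0,0,0],"angular":[0,0,0]}]' | head -1; done
python3 - <<'E'
from h import *
import pickle
o=pickle.load(open("w3.pkl","rb"))["side"][1]["color"]
F=[grab("side")[1]["color"] for _ in range(10)]
c=lambda i:cv2.GaussianBlur(i[285:375,178:212],(5,5),0).astype(float)
print("vs after release",np.abs(c(F[0])-c(o)).mean(),[round(np.abs(c(f)-c(F[0])).mean(),2) for f in F])
bg=lambda i:cv2.GaussianBlur(i[285:375,215:245],(5,5),0).astype(float)
print("background noise",np.abs(bg(F[9])-bg(F[0])).mean())
cv2.imwrite("pics/z.png",cv2.resize(F[-1][264:384,120:280],(400,300),interpolation=cv2.INTER_CUBIC))
E
```

```text
t: 11.38
t: 12.38
t: 13.38
vs after release 1.7876906318082788 [np.float64(0.0), np.float64(0.24), np.float64(0.25), np.float64(0.26), np.float64(0.24), np.float64(0.26), np.float64(0.26), np.float64(0.26), np.float64(0.25), np.float64(0.24)]
background noise 0.2411111111111111
```

View pics/z.png

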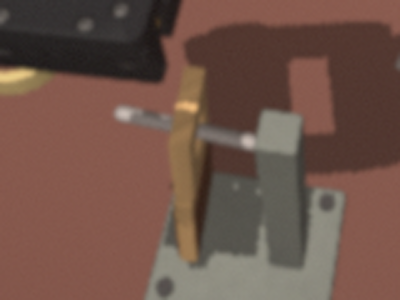

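The paddle is still (frame differences are at the noise level) and plumb, at mid-peg.

```bash
python3 -c "from bench import env; print(env.close_job())"
```

```text
the job is handed in; nothing more can be done
None
```

The paddle now hangs by its eye on the empty peg. I gripped it across its 48 mm width, lifted it out of the block, threaded the eye over the peg and lowered it until it bore on the peg with about 5 N. Then I released it and raised the gripper about 140 mm clear. The job was handed in at about 14 s of the 40 s allowed; no verdict was reported.

**Last checks:**
- **Position:** the paddle sits at mid-peg, about 50 mm out from the upright by the tool pose at release, and looks plumb.
- **Stillness:** changes over ten frames (about 0.25) matched the background noise (0.24). It did shift slightly just after release, before it settled.
- **Bystanders:** the short paddle and the look-alikes looked to be standing where they were, judged by eye from the scene picture and not measured.
- **Disagreements:** readings of the stand's direction ranged from 9 to 16 degrees. I used about 11, well within the eye's roughly 10 mm of clearance. No check failed.

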